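# Log the vial at the scanner, then hold it down on the vortex mixer

### The job

Log the sample and mix it: while the vial stands in the nest in front of the clamped hand scanner, squeeze the scanner's trigger well in, then let it spring back. Then take that vial, stand it upright in the cup of the vortex mixer and press it straight down until the sprung cup has sunk about 6 mm, half of its travel; press with the vial alone, fingers clear of the cup and the mixer. Finish while still gripping the vial and holding the cup down there; keep the vial upright on the way and leave the other things on the bench undisturbed.

Things in the scene. Friction and masses are not known exactly. Their poses are not given: they have to be found in the camera images.
- scanner: Grey hand scanner clamped on its side on a fixed plate 110 x 262 x 8 mm. Origin at bench height, z up. In its frame (mm): barrel along y, x -4 to 64, y -105 to the window at +31, z 32 to 88; pistol grip a level bar, x -105 to 2, y -86 to -60, z 44 to 76; black trigger on the grip's +y side; vial nest at x 30, y 110. The plate ends at x -30.
- grip (a point): Middle of the grip's back (-y) face, opposite the trigger's pressing point, 60 mm above the bench. A pinch from above closes along the scanner's y axis: one finger on this face, one on trigger_face; the two are 48 mm apart at rest, about 38 mm when fully squeezed. Both sides are free.
- trigger_face (a point): Pressing point on the trigger's outer (+y) face, 60 mm above the bench; moves with it. The trigger is a black lever 10 mm thick and 24 mm high, pivoted next to the barrel; it runs from there along the scanner's -x, this point 42 mm and its tip 54 mm from the pivot, and swings level towards the grip.
- trigger (a joint): Trigger angle in rad: 0 released, 0.24 fully squeezed; well in means past 0.16 for a moment, let go means below 0.04. Spring-return: at the pressing point it takes about 2.5 N to start and 7 N fully in.
- nest (a point): Centre of the nest floor, on top of the plate, 8 mm above the bench: a black ring 41 mm outside, 33 mm inside, 7 mm high, in which the vial stands at the start; 79 mm in front of the scanner's window.
- vial: The sample vial: upright glass tube with ribbed white screw cap, 28 mm across, 97 mm high, about 30 g; origin at the centre of its underside, z along the tube up to the cap. The cap takes the top 25 mm.
- mixer: Vortex mixer, fixed: grey and white housing 125 x 115 mm, flat top 75 mm above the bench, knob and switch on its front (-x) side. Origin on the bench under its middle, z up; the cup stands on top 10 mm to +x of the middle.
- cup_floor (a point): Centre of the inner floor of the mixer's black rubber cup, 100 mm above the bench at rest; sinks with the cup. The vial's underside rests here. The rim is 23 mm higher; inside 32 mm across over the floor, flaring to 46 mm at the rim; outside 40 mm flaring to 54 mm. The cup stands on a vertical sprung plunger; it does not tilt or turn.
- plunger (a joint): How far the cup has sunk, in m: 0 at rest, 0.012 at the stop. Spring: 4 N to start, plus 1 N per mm, so 10 N at 6 mm.
- spare_vial_a: Bystander: another vial of the same size standing on the bench at the back; origin under its centre.
- spare_vial_b: Bystander: another vial of the same size standing on the bench at the back; origin under its centre.
- dropper_bottle: Bystander: small round dropper bottle, 38 mm across, 104 mm high; origin under its centre.
- phone: Bystander: phone lying flat, 61 x 115 x 12 mm; origin under its centre.
- pen: Bystander: pen lying flat, 143 mm long; origin under its centre.
- tape: Bystander: roll of tape lying flat, 75 mm across, 19 mm high; origin under its centre.
- notebook: Bystander: closed notebook lying flat, 221 x 132 x 16 mm; origin under its centre.
Things that resemble listed ones, but are neither listed nor needed, are in the scene too. Leave any red look-alike of the vial alone.

How it is judged:
By the outcome, as a careful person would: the job done as asked, in the order asked, and still so for the second after the job is handed in, while the arm keeps its last pose, push and grip.
It also fails if it takes over 45 s, if anything falls off the work surface, if the arm or the gripper's body presses on something with over 40 N, if the wrist force passes 120 N, or if a joint passes its speed limit or range.

### The arm

A 7-joint arm with a two-finger parallel gripper is mounted at the origin on a cart in front of the work surface, level with it; the furniture and walls round the work are solid. World frame = base frame: x ahead of the robot, y to its left, z up, the work surface at z = 0. Lengths are in mm, angles in rad, forces in N, time in s.
With the tool pointing down it reaches from about 400 to 875 mm from the base axis. Payload 4.4 kg.
Tool frame: the origin (TCP) lies at the very end of the fingers, on their centre line; the grasp point (between the pads) lies 19 mm behind it; z points along the fingers, y is the line along which they close (so a half turn about z gives the same grasp; the last joint's range is limited). The gripper opens to 85 mm and grips with 20 to 120 N. Pads are 22 mm wide; open, the fingers measure 114 mm over their backs; the gripper's body (76 mm by 85 mm) begins 54 mm behind the grasp point. The pads swing forward as they close: fully open they stand 13 mm farther back than shut.
Start: joints at [1.096, 0.628, 0.038, 1.517, -0.027, 0.996, -0.02], TCP at [258.409, -596.442, 231.313] pointing down, gripper open.
Joint ranges: [-3.06, 3.06], [-0.37, 2.12], [-1.25, 1.32], [0.18, 2.47], [-1.1, 4.24], [0.23, 1.98], [-2.94, 2.94]. Speed limits (rad/s): [2.57, 2.57, 3.14, 3.14, 3.14, 3.14, 3.14].

### API

Orientations are given as [roll, pitch, yaw] about the fixed x, y, z axes, in that order (R = Rz(yaw) Ry(pitch) Rx(roll)).
In Python, from cell import read_state, get_image, camera_info, finish_job gives the robot as it stands.
- The arm moves only by the tool play_rows, never from a script. Its argument "deltas" is one flat list of numbers, 7 for each row, row after row: the shift along the tool's x, y, z in mm, then the turn, a rotation vector about the tool's x, y, z in rad, then the opening, from 0 (shut) to 1 (fully open). In form: [dx, dy, dz, ax, ay, az, grip, dx, dy, dz, ax, ay, az, grip, ...]. A call has 1 to 10 rows; each row is the pose to reach, as a shift and turn from the pose commanded when the call began, along the tool's axes at that moment; what a row does not reach only later rows make up. A row lasts 1/8 s, in which the tool goes at most 62.5 mm and 10.7 degrees, less where a joint would pass 70% of its speed; a pose out of reach is approached as far as the arm can. A call with a gripper value outside its range is refused whole. The fingers move at their own pace and stop on an object; the grip force is fixed at half the most. Time passes only in rows, so rows that repeat a pose let the fingers close. It gives the time, the measured TCP pose, the force, the opening and the grip force at its end, in the units of the state.
- read_state(): the state, without advancing time (a new reading comes with each control period).
- get_image(name): name is "scene" or "side" or "wrist"; returns the picture (384x512x3 uint8, red, green, blue); there is no depth.
- camera_info(name): a dict with "fx", "fy", "cx", "cy" (pixels), "distortion" ([k1, k2, p1, p2, k3] as OpenCV has them; the pictures are not rectified), "T" (4x4, takes a point from camera to world coordinates). Camera axes: x right, y down, z forward; pixel columns grow to the right and rows downward; lengths in mm; the calibration is good to about 2 mm. A picture is of the moment at which its call begins: read the wrist's pose just before it. camera_info takes no time and is no camera call; for the wrist camera it gives the pose at the moment of the call.
- finish_job(): hands the job in; it is judged then, once.
The state is a dict: "clock": time; "qpos": joint angles; "qd": joint speeds; "tau": joint torques, N m; "eef_pos": TCP position; "tool_rot": TCP orientation; "force": force on the tool from outside, world axes, zero at the start; "torque": the same for the moment, N m; "width": finger opening in mm; "gripper_force": force on a finger pad.
Only numpy, scipy, OpenCV 4.12 (cv2) and the standard library are available. Lean on these libraries where they do the work, as an engineer would, in place of code of your own. Each camera call takes 0.05 s, during which the arm holds its last target. There are 200 camera calls.

## Working session

There is one attempt and no reset: what is moved stays moved. The work goes in short steps, Python scripts to look and compute and a tool call to move; the robot and the scene stay as the last step left them, time stands still between calls to the robot, and variables do not carry over. Pictures are saved under pics/ and viewed, at most 12 in all, crops included, and the job is handed in when it is done.

Besides the shell and the picture viewer there is one more tool, called after "Emit:" by a JSON object that holds its "op" and its "data", one argument or row to a line. play_rows: Moves the arm, as the interface text tells. Its arguments: {"type":"object","properties":{"deltas":{"type":"array"}},"required":["deltas"]}

```bash
mkdir -p pics
cat > h.py <<'E'
import numpy as np, cv2
from cell import *
def K(i): return np.array([[i['fx'],0,i['cx']],[0,i['fy'],i['cy']],[0,0,1.]])
def ray(i,px):
    u=cv2.undistortPoints(np.array([[px]],float),K(i),np.array(i['distortion'],float))[0,0]
    T=np.array(i['T']);d=T[:3,:3]@np.array([u[0],u[1],1]);return T[:3,3],d
def onz(i,px,z):
    o,d=ray(i,px);return o+d*(z-o[2])/d[2]
def proj(i,P):
    T=np.linalg.inv(np.array(i['T']));p,_=cv2.projectPoints(np.array(P,float).reshape(-1,3),cv2.Rodrigues(T[:3,:3])[0],T[:3,3],K(i),np.array(i['distortion'],float));return p[:,0]
def snap(n,f,crop=None,s=1):
    im=get_image(n)[:,:,::-1]
    if crop: a,b,c,d=crop; im=im[b:d,a:c]
    im=cv2.resize(im,None,fx=s,fy=s,interpolation=cv2.INTER_CUBIC);cv2.imwrite('pics/'+f,im)
E
python3 - <<'E'
from h import *
snap('scene','a.png',s=1.5);snap('side','b.png',s=1.5)
for n in('scene','side','wrist'):
    i=camera_info(n);print(n,np.round(i['T'],3).tolist(),i['fx'])
print(read_state())
E
```

```text
scene [[-0.521, -0.466, 0.715, -330.468], [-0.854, 0.281, -0.438, 596.821], [0.004, -0.839, -0.544, 762.23], [0.0, 0.0, 0.0, 1.0]] 392.5929647622819
side [[0.956, -0.183, 0.229, 150.225], [-0.293, -0.616, 0.731, -1166.348], [0.007, -0.766, -0.643, 1172.667], [0.0, 0.0, 0.0, 1.0]] 427.3946028639191
wrist [[0.397, -0.88, -0.259, 324.631], [-0.918, -0.382, -0.11, -568.319], [-0.002, 0.281, -0.96, 374.004], [0.0, 0.0, 0.0, 1.0]] 267.5541654005626
{'clock': 0.1, 'qpos': array([ 1.09620287,  0.62924688,  0.03843619,  1.51823702, -0.02699631,
        0.99626431, -0.02001686]), 'qd': array([ 0.0005114 , -0.00285061, -0.0001095 , -0.00218794,  0.00018826,
        0.00079555,  0.00179483]), 'tau': array([ 4.88173697e-03, -5.64524388e+01,  1.23052653e+00, -1.93974298e+01,
        1.11016745e-02,  5.36313673e-03,  2.74696208e-05]), 'eef_pos': array([ 258.19861685, -595.94018975,  230.49515198]), 'tool_rot': array([-3.13995477e+00,  1.31361963e-05,  4.08786246e-01]), 'force': array([-1.17209918,  0.88781263, -0.01678094]), 'torque': array([ 0.01913556,  0.04825088, -0.00469082]), 'gripper_force': 0.0, 'width': 85.4530932818016}
```

View pics/a.png

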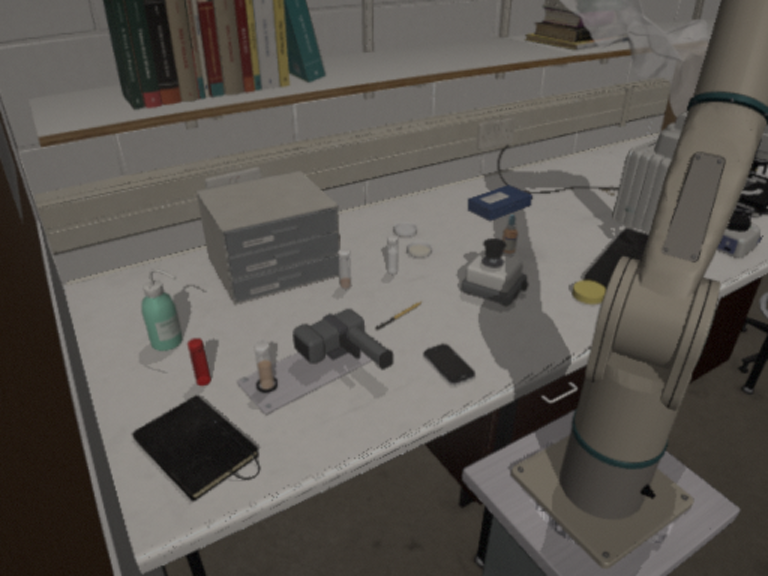

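View pics/b.png

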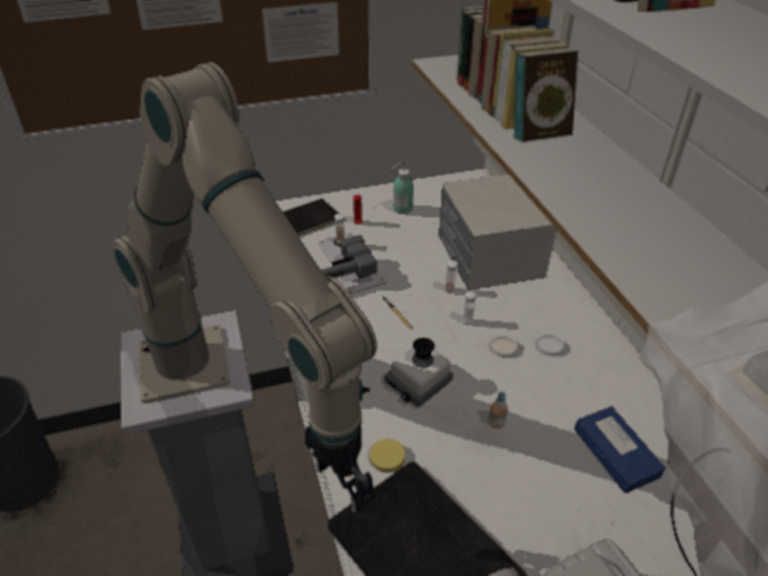

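The scene view shows the vial in the nest at (265,368) and the scanner at (340,338), with its grip ending at (385,358). The mixer is at (494,270) with its cup at (494,250). The red look-alike is at (200,362), and the spare vials are at (344,268) and (392,255). I'll take enlarged crops to confirm.

Run:
```python
from h import *
a=get_image('scene')[:,:,::-1];b=get_image('side')[:,:,::-1]
f=lambda im,x,y,w,h,s:cv2.resize(im[y:y+h,x:x+w],None,fx=s,fy=s,interpolation=cv2.INTER_CUBIC)
A=f(a,150,190,120,90,5)  # 600x450
cv2.imwrite('pics/c.png',A)
B=np.hstack([f(a,300,150,60,60,6),f(b,250,215,60,60,6)])
C=f(b,205,125,60,80,0+6)
cv2.imwrite('pics/d.png',np.hstack([B[:, :], ]))
```

```text
(no output)
```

View pics/c.png

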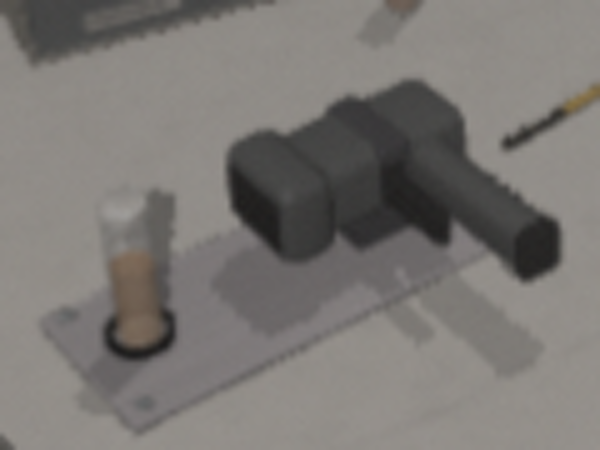

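View pics/d.png

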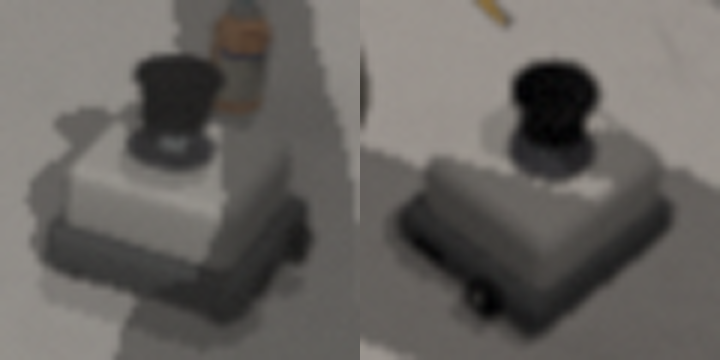

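The crops confirm it: the nest vial has a white cap and brown sample and stands in the black ring at crop (140,330), in front of the scanner window. The red one is off the plate. The grip points towards the robot, with the trigger at crop (425,215). The cup rim centres are at scene (330,162) and side (282.5,229.7).

Run:
```python
from h import *
i=camera_info('scene');j=camera_info('side')
c=lambda x,y:(150+x/5,190+y/5)
for n,p,z in[('corner-x',c(138,432),8),('corner+x',c(40,322),8),('ring',c(140,332),12),('screw+x',c(66,315),8),('screw-x',c(145,404),8),('vialtop',c(124,200),103),('tip top-left',c(555,225),76),('tip bot',c(527,280),44)]:print(n,onz(i,p,z).round(1))
print('rim',onz(i,(330,162),123).round(1),onz(j,(282.5,229.7),123).round(1))
N=onz(i,c(140,332),12)[:2]
d=onz(i,c(40,322),8)-onz(i,c(138,432),8);print(np.hypot(*d[:2]));th=np.arctan2(d[1],d[0]);print('yaw',th)
for t in(th,th-.05,th+.05):
    X=np.array([np.cos(t),np.sin(t)]);Y=np.array([-X[1],X[0]])
    O=N-30*X-110*Y
    W=lambda x,y,z:[*(O+x*X+y*Y),z]
    print(t,O,'grip mid',W(-40,-73,60))
    P=[W(-105,-86,44),W(-105,-60,76),W(-105,-86,76),W(64,31,88),W(-4,31,88),W(-4,31,32),W(64,-105,88),W(-30,-131,8)]
    print(((proj(i,P)-[150,190])*5).round().tolist())
```

```text
corner-x [419.6 388.5   8. ]
corner+x [530.  404.1   8. ]
ring [488.6 359.3  12. ]
screw+x [528.1 389.2   8. ]
screw-x [437.5 377.3   8. ]
vialtop [492.1 356.3 103. ]
tip top-left [382.6 150.8  76. ]
tip bot [383.  168.7  44. ]
rim [ 544.8 -225.3  123. ] [ 543.3 -222.6  123. ]
111.46533670988472
yaw 0.14091812868850362
0.14091812868850362 [474.30295475 246.14464312] grip mid [np.float64(444.95246703618017), np.float64(168.250170457182), 60]
[[562.0, 267.0], [526.0, 242.0], [562.0, 222.0], [216.0, 143.0], [281.0, 200.0], [288.0, 278.0], [408.0, 58.0], [539.0, 219.0]]
0.09091812868850362 [468.66696424 246.99836483] grip mid [np.float64(435.46005596390245), np.float64(170.66815296956287), 60]
[[563.0, 281.0], [525.0, 255.0], [564.0, 236.0], [222.0, 145.0], [283.0, 205.0], [290.0, 283.0], [421.0, 65.0], [547.0, 231.0]]
0.1909181286885036 [479.97457003 245.57367046] grip mid [np.float64(454.5538638236735), np.float64(166.30963261307932), 60]
[[559.0, 253.0], [525.0, 229.0], [560.0, 209.0], [210.0, 141.0], [280.0, 196.0], [287.0, 273.0], [395.0, 51.0], [530.0, 208.0]]
```

```bash
cat >> h.py <<'E'
from scipy.spatial.transform import Rotation as Ro
def delta(xyz,yaw,base=None):
    s=read_state();p,r=(s['eef_pos'],s['tool_rot']) if base is None else base
    R=Ro.from_euler('xyz',r);Rt=Ro.from_euler('xyz',[np.pi,0,yaw])
    print('t',round(s['clock'],2),'at',np.round(p,1),np.round(r,3),'delta',R.inv().apply(np.array(xyz)-p).round(1),(R.inv()*Rt).as_rotvec().round(3),'w',round(s['width'],1),'F',s['force'].round(1),'q',s['qpos'].round(2))
E
python3 - <<'E'
from h import *
delta([510,-200,300],.13,([258.4,-596.4,231.3],[np.pi,0,.4088]))
E
```

```text
t 0.2 at [ 258.4 -596.4  231.3] [3.142 0.    0.409] delta [ 388.4 -263.7  -68.7] [-0.    -0.     0.279] w 85.6 F [-0.4  0.7  1. ] q [ 1.1   0.63  0.04  1.52 -0.03  1.   -0.02]
```

Emit:
{"op": "play_rows", "data": {
  "deltas": [20, -15, -69, 0, 0, 0.05, 1, 388, -264, -69, 0, 0, 0.279, 1, 388, -264, -69, 0, 0, 0.279, 1, 388, -264, -69, 0, 0, 0.279, 1, 388, -264, -69, 0, 0, 0.279, 1, 388, -264, -69, 0, 0, 0.279, 1, 388, -264, -69, 0, 0, 0.279, 1, 388, -264, -69, 0, 0, 0.279, 1, 388, -264, -69, 0, 0, 0.279, 1, 388, -264, -69, 0, 0, 0.279, 1]
}}

```text
clock: 1.45
eef_pos: [509.5, -199.6, 300.1]
tool_rot: [3.141, 0.001, 0.132]
force: [-0.5, -1.4, -0.2]
width: 85.3
gripper_force: 0.0
```

Run:
```python
from h import *
i=camera_info('wrist');snap('wrist','e.png',s=1.5)
print(proj(i,[[544,-224,123],[544,-224,100]])*1.5)
delta([444,170,250],.13)
```

```text
[[415.70332755 223.97547869]
 [413.40936226 220.49218198]]
t 1.5 at [ 508.8 -201.1  300.2] [3.141e+00 1.000e-03 1.290e-01] delta [ -16.5 -376.4   49.9] [ 0.001  0.001 -0.001] w 85.3 F [ 0.5 -0.8 -0.3] q [ 0.29  0.41  0.05  1.72 -0.02  1.02 -1.1 ]
```

View pics/e.png

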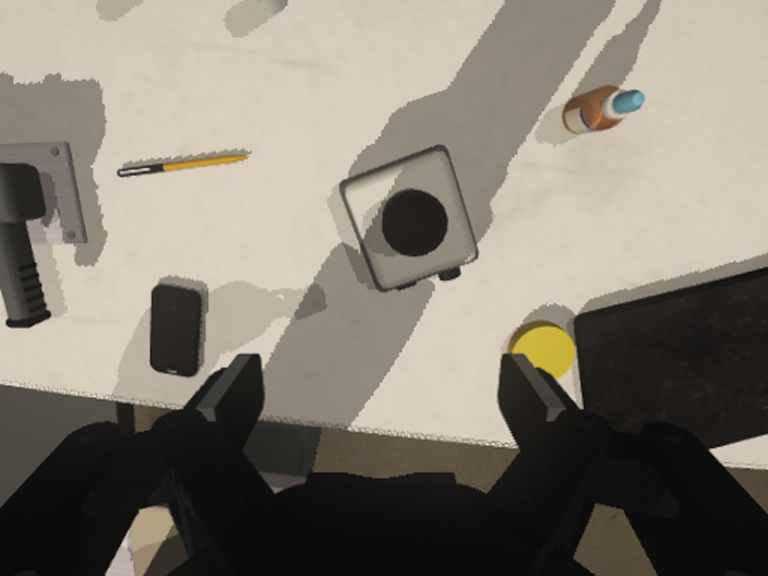

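The wrist view shows the cup centred at (415,222), within about 1 px of the prediction. Next I move to above the scanner's grip.

Emit:
{"op": "play_rows", "data": {
  "deltas": [-17, -376, 50, 0, 0, 0, 1, -17, -376, 50, 0, 0, 0, 1, -17, -376, 50, 0, 0, 0, 1, -17, -376, 50, 0, 0, 0, 1, -17, -376, 50, 0, 0, 0, 1, -17, -376, 50, 0, 0, 0, 1, -17, -376, 50, 0, 0, 0, 1, -17, -376, 50, 0, 0, 0, 1, -17, -376, 50, 0, 0, 0, 1]
}}

```text
clock: 2.62
eef_pos: [444.8, 168.0, 250.5]
tool_rot: [3.14, -0.0, 0.125]
force: [0.6, 0.6, -0.0]
width: 85.6
gripper_force: 0.0
```

Run:
```python
from h import *
i=camera_info('wrist');snap('wrist','f.png',s=1.5)
N=np.array([489.5,358.5])
for t in(.12,.14):
    X=np.array([np.cos(t),np.sin(t)]);Y=np.array([-X[1],X[0]]);O=N-30*X-110*Y
    W=lambda x,y,z:[*(O+x*X+y*Y),z]
    print(t,O,W(-46,-62,41),(proj(i,[W(-105,-86,76),W(-105,-60,76),W(0,-86,76),W(-46,-38,60),W(-4,31,88),W(30,110,15),W(64,-105,88)])*1.5).round().tolist())
delta([444,170,250],.13)
```

```text
0.12 [472.88408373 245.69968384] [np.float64(434.6370433288003), np.float64(178.63878687917713), 41] [[393.0, 340.0], [363.0, 340.0], [395.0, 217.0], [338.0, 269.0], [242.0, 223.0], [181.0, 177.0], [423.0, 129.0]]
0.14 [475.14326272 245.38994698] [np.float64(438.2450000066483), np.float64(177.57757193846444), 41] [[396.0, 336.0], [366.0, 336.0], [396.0, 212.0], [339.0, 265.0], [243.0, 221.0], [181.0, 177.0], [423.0, 123.0]]
t 2.67 at [444.8 168.2 250.5] [ 3.141 -0.     0.125] delta [-0.5 -1.9  0.5] [ 0.001 -0.    -0.005] w 85.6 F [-0.5  0.8  0.3] q [-0.38  0.36 -0.06  1.96  0.03  0.82 -1.9 ]
```

View pics/f.png

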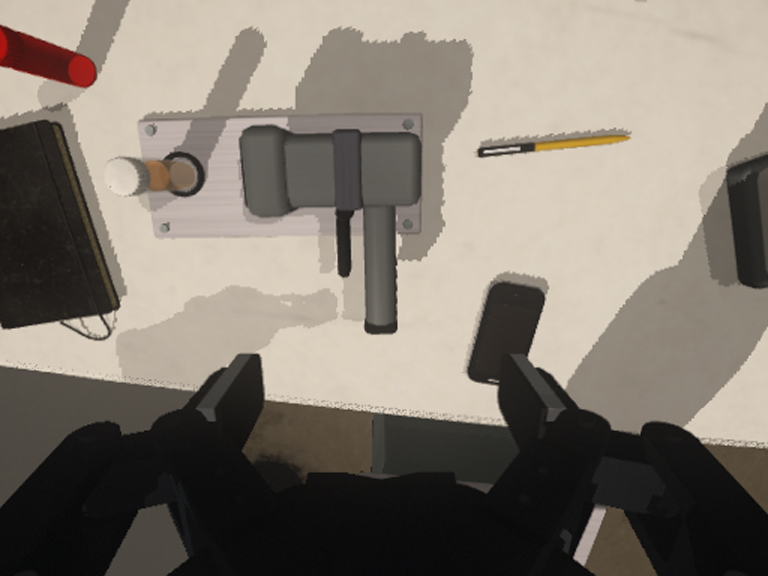

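The wrist view shows the trigger running from (343,208) to its tip at (344,276), the grip end at (366–397,330), and the nest ring at (182,174).

Run:
```python
from h import *
i=camera_info('wrist')
q=lambda x,y,z:onz(i,(x/1.5,y/1.5),z).round(1)
print('tip',q(344,275,72),'base',q(343,208,72),'outer mid',q(337,262,72),'grip back',q(397,262,70),'ring',q(182,174,12),'vialtop',q(125,176,105))
t=.14
X=np.array([np.cos(t),np.sin(t),0]);Y=np.array([-X[1],X[0],0])
tip=q(344,275,72);mid=(q(337,262,72)+q(397,262,70))/2
print(tip+12*X,mid)
for a,b in[(q(240,131,70),q(420,135,70)),(q(380,210,76),q(381,325,76))]:
    d=b-a;print(np.arctan2(d[1],d[0]))
```

```text
tip [430. 196.  72.] base [484.4 202.3  72. ] outer mid [440.2 202.8  72. ] grip back [445.9 153.8  70. ] ring [491.7 359.2  12. ] vialtop [491.8 356.2 105. ]
[441.88259195 197.67451738  72.        ] [443.05 178.3   71.  ]
-1.470982925082773
-3.007326798073677
```

Run:
```python
from h import *
delta([442,178,40],.13)
```

```text
t 2.67 at [444.8 168.2 250.5] [ 3.141 -0.     0.125] delta [ -1.6 -10.2 210.5] [ 0.001 -0.    -0.005] w 85.6 F [-0.5  0.8  0.3] q [-0.38  0.36 -0.06  1.96  0.03  0.82 -1.9 ]
```

Emit:
{"op": "play_rows", "data": {
  "deltas": [-1, -9, 50, 0, 0, 0, 1, -1, -9, 100, 0, 0, 0, 1, -1, -9, 150, 0, 0, 0, 1, -1, -9, 180, 0, 0, 0, 1, -1, -9, 200, 0, 0, 0, 1, -1, -9, 210, 0, 0, 0, 1, -1, -9, 210, 0, 0, 0, 1]
}}

```text
clock: 3.55
eef_pos: [442.1, 178.6, 40.2]
tool_rot: [3.141, 0.0, 0.128]
force: [-0.6, 0.8, 0.2]
width: 85.6
gripper_force: 0.0
```

Run:
```python
from h import *
snap('wrist','g.png',s=1.5);delta([442,178,40],.13)
```

```text
t 3.6 at [442.4 179.   40.7] [ 3.142e+00 -1.000e-03  1.290e-01] delta [-0.5  0.9  0.7] [ 0.    -0.001 -0.001] w 85.4 F [-0.1 -0.1  0.6] q [-0.42  0.72 -0.03  2.14  0.07  0.29 -1.96]
```

View pics/g.png

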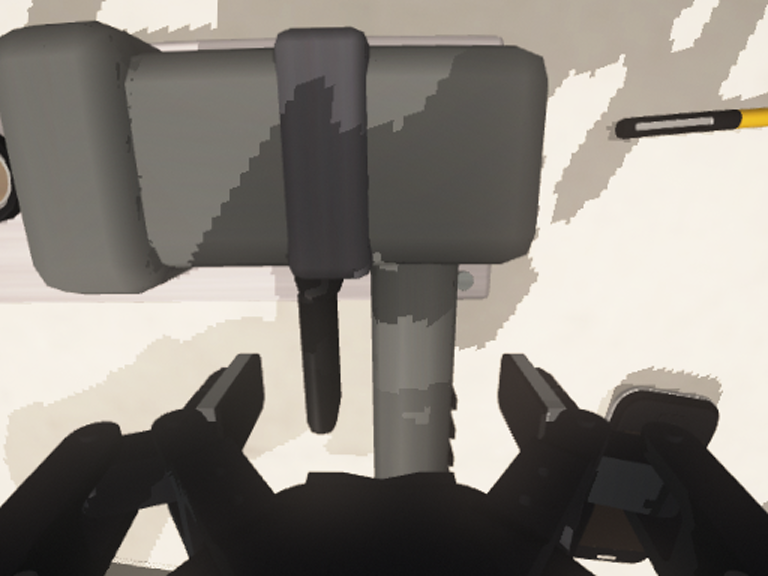

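The pads straddle the trigger (left face ~300) and the grip (right face ~455) evenly. Now I squeeze.

Emit:
{"op": "play_rows", "data": {
  "deltas": [0, 0, 0, 0, 0, 0, 0.6, 0, 0, 0, 0, 0, 0, 0.54, 0, 0, 0, 0, 0, 0, 0.5, 0, 0, 0, 0, 0, 0, 0.48, 0, 0, 0, 0, 0, 0, 0.46, 0, 0, 0, 0, 0, 0, 0.455, 0, 0, 0, 0, 0, 0, 0.455, 0, 0, 0, 0, 0, 0, 0.455]
}}

```text
clock: 4.6
eef_pos: [442.6, 175.3, 41.8]
tool_rot: [3.137, -0.0, 0.129]
force: [1.3, -11.3, 15.0]
width: 39.6
gripper_force: 33.8
```

Run:
```python
from h import *
snap('wrist','g2.png',s=1.5);delta([442,178,40],.13);print(read_state()['gripper_force'])
```

```text
t 4.65 at [442.6 175.2  41.8] [ 3.137 -0.     0.129] delta [-0.2 -2.8  1.8] [ 0.005 -0.    -0.001] w 39.7 F [  0.7 -10.5  15.2] q [-0.42  0.72 -0.03  2.14  0.08  0.29 -1.96]
33.83104830980301
```

View pics/g2.png

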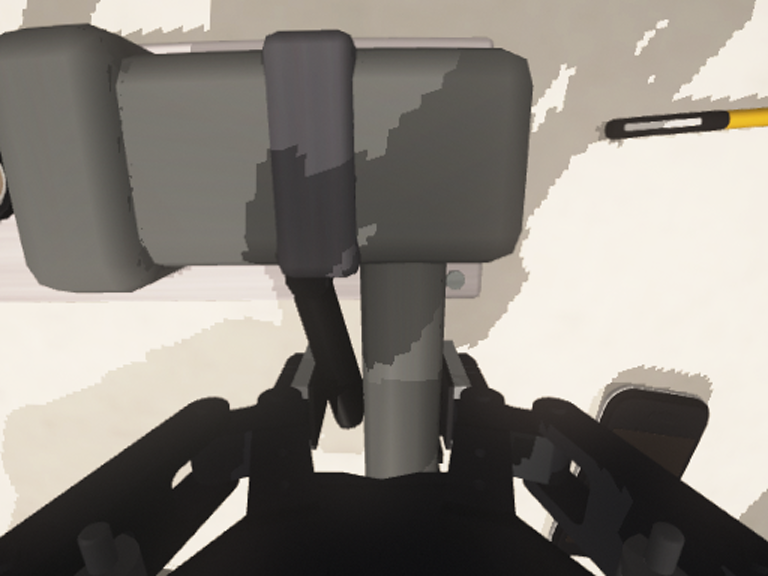

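The trigger lever is swung fully in, almost touching the grip (tip at 348,415), and the pad force of 34 N shows it is at its stop. I release and rise.

Emit:
{"op": "play_rows", "data": {
  "deltas": [0, 0, 0, 0, 0, 0, 0.6, 0, 0, 0, 0, 0, 0, 1, 0, 0, 0, 0, 0, 0, 1, 0, 0, 0, 0, 0, 0, 1, 0, 0, 0, 0, 0, 0, 1, 0, 0, -30, 0, 0, 0, 1, 0, 0, -80, 0, 0, 0, 1, 0, 0, -130, 0, 0, 0, 1, 0, 0, -160, 0, 0, 0, 1, 0, 0, -160, 0, 0, 0, 1]
}}

```text
clock: 5.9
eef_pos: [443.2, 180.1, 202.5]
tool_rot: [-3.14, -0.005, 0.13]
force: [0.5, -0.2, -0.9]
width: 85.3
gripper_force: 0.0
```

Run:
```python
from h import *
delta([491,358,200],.13)
i=camera_info('wrist');im=get_image('wrist');cv2.imwrite('pics/r.png',im[:,:,::-1])
# trigger yaw check: dark blob near trigger
p=proj(i,[[430,196,72],[484,202,72]]);print(p.round())
c=p.mean(0).astype(int);g=cv2.cvtColor(im,cv2.COLOR_RGB2GRAY)
```

```text
t 5.9 at [443.2 180.1 202.5] [-3.14  -0.005  0.13 ] delta [  70.3 -170.3    3.1] [-0.001 -0.005 -0.   ] w 85.3 F [ 0.5 -0.2 -0.9] q [-0.4   0.43 -0.07  2.02  0.04  0.69 -1.93]
[[237. 195.]
 [237. 144.]]
```

Emit:
{"op": "play_rows", "data": {
  "deltas": [35, -60, 0, 0, 0, 0, 1, 71, -168, 0, 0, 0, 0, 1, 71, -168, 0, 0, 0, 0, 1, 71, -168, 0, 0, 0, 0, 1, 71, -168, 30, 0, 0, 0, 1, 71, -168, 70, 0, 0, 0, 1, 71, -168, 100, 0, 0, 0, 1, 71, -168, 120, 0, 0, 0, 1, 71, -168, 130, 0, 0, 0, 1, 71, -168, 130, 0, 0, 0, 1]
}}

```text
clock: 7.2
eef_pos: [489.8, 354.1, 69.2]
tool_rot: [3.14, 0.002, 0.129]
force: [-0.3, -1.0, 0.9]
width: 85.4
gripper_force: 0.0
```

Run:
```python
from h import *
delta([491,357.5,70],.13)
im=get_image('wrist')[:,:,::-1];r=cv2.imread('pics/r.png')
cv2.imwrite('pics/h.png',np.hstack([cv2.resize(im[150:350,130:380],None,fx=1.6,fy=1.6),cv2.resize(r[90:240,160:350],None,fx=320/150,fy=320/150)[:, :395]]))
```

```text
t 7.2 at [489.8 354.1  69.2] [3.14e+00 2.00e-03 1.29e-01] delta [ 1.6 -3.2 -0.8] [ 0.002  0.002 -0.001] w 85.4 F [-0.3 -1.   0.9] q [-0.64  0.77 -0.05  1.77  0.06  0.6  -2.17]
```

View pics/h.png

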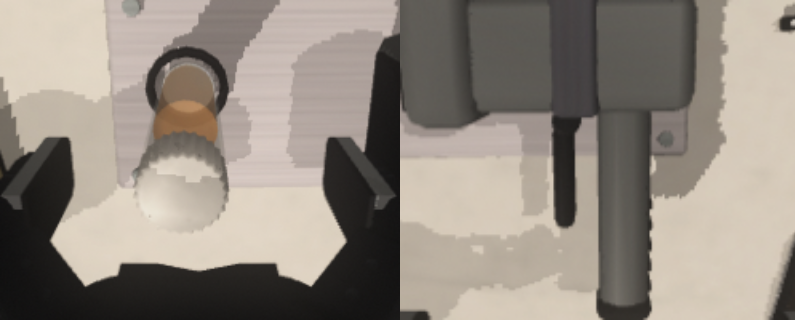

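The trigger is back straight (right panel). The vial cap sits about 5 mm to the -y tool side of the finger centre, so I correct and close.

Emit:
{"op": "play_rows", "data": {
  "deltas": [1, -5, 0, 0, 0, 0, 1, 1, -5, 0, 0, 0, 0, 0.8, 1, -5, 0, 0, 0, 0, 0.55, 1, -5, 0, 0, 0, 0, 0.4, 1, -5, 0, 0, 0, 0, 0.35, 1, -5, 0, 0, 0, 0, 0.2, 1, -5, 0, 0, 0, 0, 0, 1, -5, 0, 0, 0, 0, 0, 1, -5, 0, 0, 0, 0, 0]
}}

```text
clock: 8.38
eef_pos: [491.0, 360.3, 70.5]
tool_rot: [-3.142, -0.0, 0.13]
force: [-0.4, -0.8, 4.6]
width: 26.7
gripper_force: 58.9
```

Run:
```python
from h import *
delta([491,359,230],.13)
```

```text
t 8.38 at [491.  360.3  70.5] [-3.142 -0.     0.13 ] delta [-1.000e-01  1.300e+00 -1.595e+02] [-0. -0. -0.] w 26.7 F [-0.4 -0.8  4.6] q [-0.65  0.78 -0.05  1.76  0.06  0.6  -2.17]
```

Emit:
{"op": "play_rows", "data": {
  "deltas": [0, 0, -8, 0, 0, 0, 0, 0, 0, -25, 0, 0, 0, 0, 0, 0, -50, 0, 0, 0, 0, 0, 0, -80, 0, 0, 0, 0, 0, 0, -110, 0, 0, 0, 0, 0, 0, -140, 0, 0, 0, 0, 0, 0, -160, 0, 0, 0, 0, 0, 0, -170, 0, 0, 0, 0, 0, 0, -170, 0, 0, 0, 0]
}}

```text
clock: 9.5
eef_pos: [491.0, 360.5, 241.2]
tool_rot: [-3.141, -0.001, 0.13]
force: [-0.1, 0.5, -0.9]
width: 26.9
gripper_force: 58.9
```

Run:
```python
from h import *
delta([545,-223,240],.13)
```

```text
t 9.5 at [491.  360.5 241.2] [-3.141e+00 -1.000e-03  1.300e-01] delta [-22.  585.6   0.7] [-0.001 -0.001 -0.   ] w 26.9 F [-0.1  0.5 -0.9] q [-0.64  0.56 -0.06  1.63  0.04  0.96 -2.16]
```

Emit:
{"op": "play_rows", "data": {
  "deltas": [0, 10, 0, 0, 0, 0, 0, -1, 35, 0, 0, 0, 0, 0, -3, 75, 0, 0, 0, 0, 0, -5, 120, 0, 0, 0, 0, 0, -7, 170, 0, 0, 0, 0, 0, -9, 220, 0, 0, 0, 0, 0, -10, 265, 0, 0, 0, 0, 0, -11, 295, 0, 0, 0, 0, 0, -11, 310, 0, 0, 0, 0, 0, -11, 310, 0, 0, 0, 0, 0]
}}

```text
clock: 10.75
eef_pos: [519.8, 50.1, 240.1]
tool_rot: [3.141, 0.001, 0.127]
force: [-0.3, 0.1, -0.5]
width: 26.7
gripper_force: 59.0
```

Emit:
{"op": "play_rows", "data": {
  "deltas": [0, 10, 0, 0, 0, 0, 0, -1, 35, 0, 0, 0, 0, 0, -3, 75, 0, 0, 0, 0, 0, -5, 120, 0, 0, 0, 0, 0, -7, 170, 0, 0, 0, 0, 0, -9, 220, 0, 0, 0, 0, 0, -10, 255, 0, 0, 0, 0, 0, -11, 270, 0, 0, 0, 0, 0, -11, 275, 0, 0, 0, 0, 0, -11, 275, 0, 0, 0, 0, 0]
}}

```text
clock: 12.0
eef_pos: [545.0, -220.8, 240.3]
tool_rot: [-3.14, -0.0, 0.132]
force: [0.2, 0.2, -0.5]
width: 26.5
gripper_force: 59.0
```

Run:
```python
from h import *
delta([545,-223.5,195],.13)
i=camera_info('scene');im=get_image('scene')[:,:,::-1];p=proj(i,[[545,-223,123],[545,-223,180]]);print(p)
j=camera_info('side');jm=get_image('side')[:,:,::-1];q=proj(j,[[545,-223,123]]);print(q)
c=lambda im,p:cv2.resize(im[int(p[1])-55:int(p[1])+25,int(p[0])-40:int(p[0])+40],None,fx=4.9,fy=4.9,interpolation=cv2.INTER_CUBIC)
k=camera_info('wrist');w=get_image('wrist');cv2.imwrite('pics/w.png',w[:,:,::-1])
print(proj(k,[[545,-223,123]]))
cv2.imwrite('pics/k.png',np.hstack([c(im,p[0]),c(jm,q[0])]))
```

```text
t 12.0 at [ 545.  -220.8  240.3] [-3.14  -0.     0.132] delta [-0.4  2.7 45.2] [-0.001 -0.     0.002] w 26.5 F [ 0.2  0.2 -0.5] q [ 0.35  0.53 -0.02  1.69  0.01  0.93 -1.11]
[[329.43315197 162.14238307]
 [331.13420457 147.09019093]]
[[283.01948406 229.68205959]]
[[255.51239517 188.04344017]]
```

View pics/k.png

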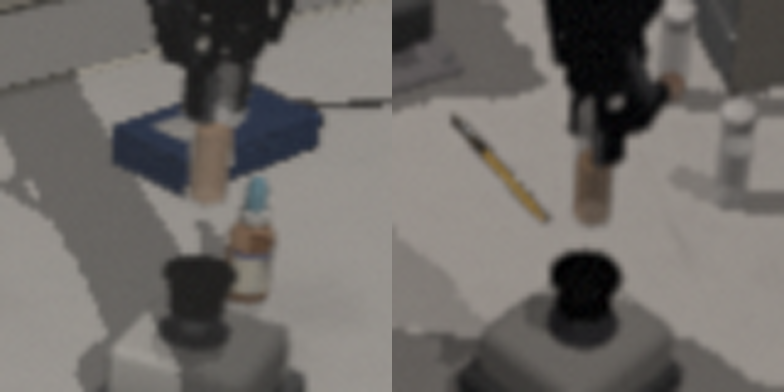

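The vial is held upright above the cup. The scene crop shows the vial bottom at (208,195) and the rim at (199,268); the side crop shows the bottom at (200,212) and the rim at (194,264).

Run:
```python
from h import *
from scipy.optimize import least_squares
i=camera_info('scene');j=camera_info('side')
S=lambda x,y:np.array([289+x/4.9,107+y/4.9]);D=lambda x,y:np.array([243+x/4.9,174+y/4.9])
def tri(a,b):
    f=lambda P:np.r_[proj(i,P)[0]-a,proj(j,P)[0]-b]
    r=least_squares(f,[545,-223,150]);print(r.x.round(1),r.fun.round(2))
tri(S(208,195),D(200,212));tri(S(199,268),D(194,264))
w=cv2.imread('pics/w.png');cv2.imwrite('pics/w2.png',cv2.resize(w[100:300,120:390],None,fx=2.8,fy=2.8))
```

```text
[ 544.4 -223.2  181.7] [-0.1  -0.11 -0.09  0.12]
[ 543.2 -220.2  127.7] [-0.32 -0.35 -0.29  0.38]
```

View pics/w2.png

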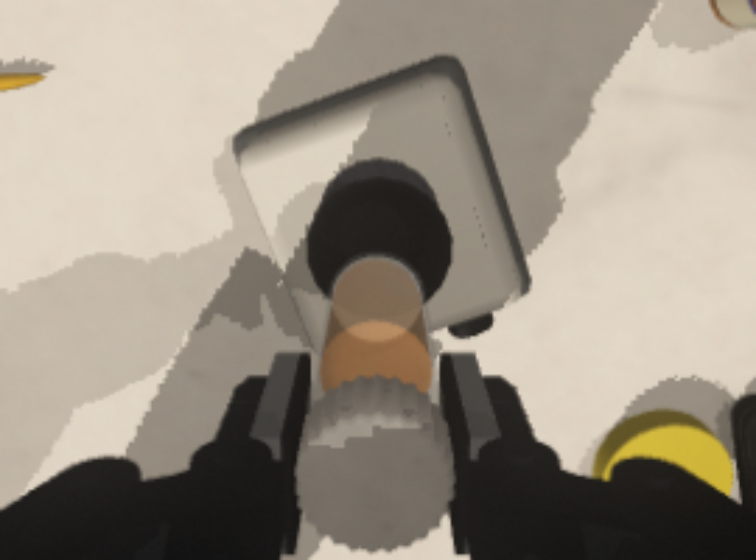

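The wrist view shows the vial bottom circle at crop (377,300) and the rim centre at (380,238).

Run:
```python
from h import *
k=camera_info('wrist')
f=lambda x,y,z:onz(k,(120+x/2.8,100+y/2.8),z).round(1)
print('vial',f(377,298,177.5),'rim',f(380,238,123), f(377,460,275))
i=camera_info('scene');w=cv2.imread('pics/w.png')
im=get_image('scene');
# dark-rim centre in wrist by threshold
g=cv2.cvtColor(w,cv2.COLOR_BGR2GRAY);print(((proj(k,[[545+23*np.cos(a),-223+23*np.sin(a),123] for a in np.arange(0,6.28,1.57)])-[120,100])*2.8).round())
s=read_state();print(s['eef_pos'],s['tool_rot'])
delta([545,-223,195],.13)
```

```text
vial [ 544.4 -222.3  177.5] rim [ 548.2 -223.   123. ] [ 550.4 -221.2  275. ]
[[387. 184.]
 [316. 238.]
 [370. 306.]
 [442. 255.]]
[ 544.9621313  -221.14697284  240.45325969] [-3.14105026e+00 -2.08266960e-04  1.31852088e-01]
t 12.2 at [ 545.  -221.1  240.5] [-3.141 -0.     0.132] delta [-0.2  1.9 45.5] [-0.001 -0.     0.002] w 26.5 F [ 0.2 -0.9  0.5] q [ 0.35  0.53 -0.02  1.69  0.01  0.93 -1.11]
```

Emit:
{"op": "play_rows", "data": {
  "deltas": [0, 0, 10, 0, 0, 0, 0, 0, 0, 25, 0, 0, 0, 0, 0, 0, 40, 0, 0, 0, 0, 0, 0, 52, 0, 0, 0, 0, 0, 0, 60, 0, 0, 0, 0, 0, 0, 66, 0, 0, 0, 0, 0, 0, 70, 0, 0, 0, 0, 0, 0, 72, 0, 0, 0, 0, 0, 0, 73, 0, 0, 0, 0, 0, 0, 73, 0, 0, 0, 0]
}}

```text
clock: 13.45
eef_pos: [544.8, -222.6, 167.5]
tool_rot: [3.141, -0.0, 0.13]
force: [-0.5, 0.5, 0.2]
width: 26.7
gripper_force: 59.0
```

Run:
```python
from h import *
import time
delta([545,-223,162],.13);print(read_state()['torque'])
```

```text
t 13.45 at [ 544.8 -222.6  167.5] [ 3.141 -0.     0.13 ] delta [0.1 0.4 5.5] [ 0. -0. -0.] w 26.7 F [-0.5  0.5  0.2] q [ 0.35  0.62 -0.02  1.76  0.01  0.77 -1.11]
[-0.00434279  0.00549713  0.03062734]
```

Emit:
{"op": "play_rows", "data": {
  "deltas": [0, 0, 2, 0, 0, 0, 0, 0, 0, 4, 0, 0, 0, 0, 0, 0, 6, 0, 0, 0, 0, 0, 0, 7, 0, 0, 0, 0, 0, 0, 7, 0, 0, 0, 0, 0, 0, 7, 0, 0, 0, 0]
}}

```text
clock: 14.2
eef_pos: [544.9, -222.6, 160.6]
tool_rot: [3.141, -0.0, 0.13]
force: [-0.2, 0.2, 4.6]
width: 26.7
gripper_force: 59.1
```

Emit:
{"op": "play_rows", "data": {
  "deltas": [0, 0, 1, 0, 0, 0, 0, 0, 0, 2, 0, 0, 0, 0, 0, 0, 3, 0, 0, 0, 0, 0, 0, 4, 0, 0, 0, 0, 0, 0, 5, 0, 0, 0, 0, 0, 0, 5, 0, 0, 0, 0, 0, 0, 5, 0, 0, 0, 0]
}}

```text
clock: 15.08
eef_pos: [545.0, -222.6, 156.2]
tool_rot: [3.141, -0.001, 0.13]
force: [-1.3, 1.1, 10.5]
width: 26.5
gripper_force: 59.8
```

Run:
```python
from h import *
F=[]
for n in range(10): get_image('scene');s=read_state();F.append([*s['force'],*s['eef_pos']])
F=np.array(F);print(F.mean(0).round(2),F.std(0).round(2),s['tool_rot'],s['width'])
```

```text
[  -1.72    0.98    9.29  545.01 -222.64  156.19] [0.3  0.59 0.43 0.01 0.02 0.01] [ 3.14127584e+00 -8.31810175e-04  1.29799493e-01] 26.71669993935069
```

```bash
python3 -c "
from cell import *
print(finish_job())"
```

```text
the job is handed in; nothing more can be done
None
```

I squeezed the scanner's trigger to its stop and let it spring back, then moved the vial upright to the mixer cup, where the arm still grips it and holds the cup down about 6 mm (≈9.5 N; by force 5.6 mm, by height 6.3 mm); the job is handed in, and I did not check the final depth or the other bench items by picture.

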